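# Load two sample cases onto the sloped roller track

## Task

Push the stop bar fully home across the low end of the roller track. Then load the two cases one at a time: push the first flush against the fence at the back of the deck, then slide it along the fence onto the rollers so that it rolls down and rests against the stop bar; only when it lies there, square up the second against the fence in the same way and send it down to rest against the first. Push the cases without lifting them, and do not disturb the tally counter, the tall glass or the beaker.

Things in the scene. Friction and masses are not known exactly. Their poses are not given: they have to be found in the camera images.
- track: Aluminium stand with deck, fence and sloped roller lane, fixed to the table; position and yaw vary. Origin on the table, on the lane's centre line; +x away from the robot, +y towards the high end (robot's left). The steel deck at the high end is level, its top 100 mm above the table, covering x -222 to +48, y +83 to +273 mm. The lane goes on from y = +83 mm down towards -y.
- fence (a point): Middle of the fence along the far edge of the deck, on its face, at deck height: face at x = +31 mm of the track, 16 mm high above the deck, along the whole deck. Both cases start on the deck, one behind the other in x and slightly skewed, either one nearer the fence (about 35 mm from it; the other 125 mm nearer the robot).
- lane_crest (a point): Point on the lane's centre line where the deck meets the rollers, whose tops stand 1.5 mm above the deck. Sloped axes: x as the track's, +y uphill, z square to the rollers. The lane falls 0.14 rad (8 degrees) over 285 mm, with 12 free-turning, slightly damped rollers. A case pushed until its middle is well past the crest tips onto them and rolls down by itself.
- lane_stop (a point): On the lane's centre line at the height of the roller tops, in the plane of the stop bar's uphill face: a case rests against the bar when its downhill end is here. Axes as lane_crest. Two side guides, 64 mm apart, stand 14 mm above the rollers; the far one continues the fence, the near one has a flared lead-in.
- stop_bar (a joint): Slide of the stop bar, m: 0 = drawn out towards the robot (lane open, cases would run off the end), 0.072 = fully home across the lane, against its end stop. It starts between 0 and 0.02, stays where it is left and moves along the track's +x; friction about 1.5 N.
- push_plate (a point): Centre of the near (-x) face of the black push plate at the near end of the stop bar: an upright plate 40 mm wide along y, 52 mm high, 10 mm thick. Pushing it towards the track's +x drives the bar home.
- long_case_center (a point): Centre (half-way up) of the long closed sample case: white plastic with a grey lid, 130 mm long (its y), 56 mm wide (its x), 50 mm high, about 0.3 to 0.5 kg. Flush against the fence, its centre is at x = +3 mm of the track.
- short_case_center (a point): Centre (half-way up) of the short closed sample case: the same look, 100 mm long (its y), 56 mm wide (its x), 50 mm high, about 0.25 to 0.45 kg. Flush against the fence, its centre is at x = +3 mm of the track.
- tally_counter: Grey hand tally counter, 43x64x22 mm, lying on the table in front of the roller lane, between deck and push plate; origin at the middle of its underside. Leave alone.
- glass_tall: Tall drinking glass with water, 61 mm wide, 142 mm high, at the far right of the table; origin at the middle of its underside. Leave alone.
- glass_beaker: Beaker with water, 75 mm wide, 83 mm high, at the near right of the table; origin at the middle of its underside. Leave alone. Beyond it, off the table, a tall partition wall stands at x = 0.32 to 0.37 m, y below -0.53 m: keep the arm clear of it.

How it is judged:
By the outcome, as a careful person would: the job done as asked, in the order asked, and still so for the second after the job is handed in, with the robot touching nothing.
It also fails if it takes over 70 s, if anything falls off the work surface, if the arm or the gripper's body presses on something with over 40 N, if the wrist force passes 120 N, or if a joint passes its speed limit or range.

## Robot

A 6-joint arm with a two-finger parallel gripper is mounted at the origin on a cart in front of the work surface, level with it; the furniture and walls round the work are solid. World frame = base frame: x ahead of the robot, y to its left, z up, the work surface at z = 0. Lengths are in m, angles in rad, forces in N, time in s.
With the tool pointing down it reaches from about 0.375 to 0.975 m from the base axis. Payload 3.8 kg.
Tool frame: the origin (TCP) lies midway between the tips of the shut fingers; the grasp point (between the pads) lies 19 mm behind it; x points along the fingers, y is the direction in which the jaws open and shut, and the axes are right-handed (so a half turn about x gives the same grasp; the last joint's range is limited). The gripper opens to 88 mm and grips with 3 to 60 N. Pads are 18 mm wide; open, the fingers measure 123 mm over their backs; the gripper's body (75 mm by 187 mm) begins 45 mm behind the grasp point.
Start: joints at [1.139, 0.264, 1.604, -0, 1.274, -0.037], TCP at [0.26, 0.623, 0.239] pointing down, gripper open.
Joint ranges: [-2.63, 2.63], [-0.94, 2.18], [0.31, 2.57], [-1.31, 4.45], [0, 2.66], [-2.55, 2.55]. Speed limits (rad/s): [2.57, 2.57, 3.14, 3.14, 3.14, 3.14].

## Interface

Orientations are given as a rotation vector (axis times angle).
In Python, from cell import manip, inverse_kinematics, cams, order gives the robot as it stands. Calls block until the motion is done:
- manip.move_pose(position, orientation): joint-space move of the TCP to a pose.
- manip.move_linear(position, rate=0.15, rot=None): straight line of the TCP; rot=None keeps the orientation; rate is the mean speed in m/s.
- manip.set_joints(angles): joint-space move.
- manip.set_gripper(opening, force=None): finger opening in m; force is the grip in N (None keeps the last); returns when the fingers have stopped.
- manip.dwell(seconds).
- inverse_kinematics(position, orientation): joint angles nearest the present ones, or None.
- manip.state(): the state.
- cams.capture(name): name is "scene" or "top" or "wrist"; returns a dict with "image" (384x512x3 uint8, blue, green, red), "z_map" (384x512 float32, m along the optical axis (not along the pixel's ray), 0 where there is no reading), "intrinsics" (3x3 intrinsics, pixels), "position" and "orientation" of the camera in the world; the wrist camera has in their place "T_tool_cam" (4x4, takes a point from camera to tool coordinates, whose origin is the TCP and whose axes are the tool frame's). Camera axes: x right, y down, z forward; pixel columns grow to the right and rows downward; lengths in m; the calibration is good to about 2 mm. A picture is of the moment at which its call begins: read the wrist's pose just before it.
A pose or a line that the arm cannot do raises manip.IKError and nothing moves.
- order.close_job(): hands the job in, once; it reports no verdict.
The state is a dict: "clock": time; "joint_pos": joint angles; "joint_velocities": joint speeds; "tau": joint torques, N m; "tool_pos": TCP position; "tcp_rot": TCP orientation; "contact_force": force on the tool from outside, world axes, zero at the start; "moment": the same for the moment, N m; "gripper_width": finger opening in m.
Only numpy, scipy, OpenCV 4.12 (cv2) and the standard library are available. Lean on these libraries where they do the work, as an engineer would, in place of code of your own. Each camera call takes 0.05 s, during which the arm holds its last target.

## Working session

There is one attempt and no reset: what is moved stays moved. The work goes in short steps, each a Python script; the robot and the scene stay as the last script left them, time stands still between calls to the robot, and variables do not carry over. Pictures are saved under pics/ and viewed, and the job is handed in when it is done.

```bash
ls; mkdir -p pics
python3 - <<'E'
from cell import manip, cams
import cv2, numpy as np, pickle
d={}
for n in ["scene","top","wrist"]:
    c=cams.capture(n); d[n]=c
    cv2.imwrite(f"pics/{n}0.png",c["image"]); print(n,{k:np.round(v,3).tolist() for k,v in c.items() if k not in("image","z_map")})
pickle.dump(d,open("cap0.pkl","wb"))
s=manip.state();print(s)
E
```

```text
pics
scene {'intrinsics': [[373.629, 0.0, 257.292], [0.0, 373.629, 190.079], [0.0, 0.0, 1.0]], 'position': [0.078, -0.79, 0.737], 'orientation': [-2.152, 0.628, -0.324]}
top {'intrinsics': [[467.459, 0.0, 256.073], [0.0, 467.459, 188.17], [0.0, 0.0, 1.0]], 'position': [0.359, -0.088, 1.162], 'orientation': [-2.133, 2.174, -0.179]}
wrist {'intrinsics': [[284.676, 0.0, 260.037], [0.0, 284.676, 192.495], [0.0, 0.0, 1.0]], 'T_tool_cam': [[-0.0, -0.267, 0.964, -0.146], [1.0, 0.001, 0.001, 0.0], [-0.001, 0.964, 0.267, -0.067], [0.0, 0.0, 0.0, 1.0]]}
{'clock': 0.15, 'joint_pos': array([ 1.13911870e+00,  2.64566511e-01,  1.60505961e+00, -4.73950911e-05,
        1.27366588e+00, -3.69185672e-02]), 'joint_velocities': array([ 0.00176415, -0.00334226, -0.00218707, -0.00304684,  0.00036145,
        0.00028294]), 'tau': array([ 3.90913601e-04, -5.02853358e+01, -3.57464826e+01,  7.29870424e-02,
        2.50466599e-02, -1.01624764e-04]), 'tool_pos': array([0.25939647, 0.62258217, 0.23768353]), 'tcp_rot': array([ 0.30836903,  1.54887446, -0.31099602]), 'contact_force': array([ 0.16601105, -0.08305632, -0.08380568]), 'moment': array([ 0.01007926, -0.00198783, -0.00248988]), 'gripper_width': 0.08780465979007503}
```

View pics/top0.png

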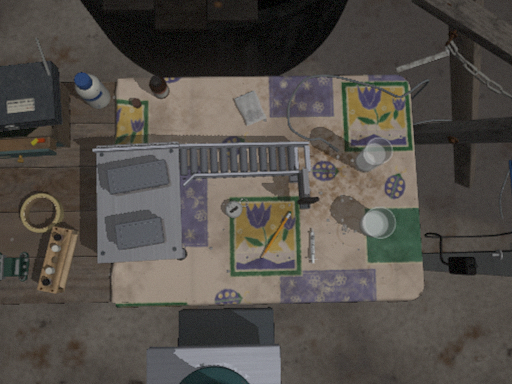

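View pics/scene0.png

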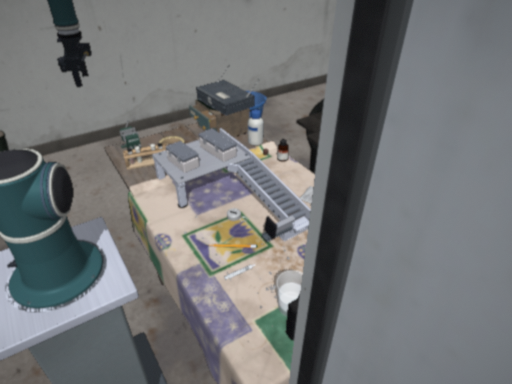

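View pics/wrist0.png

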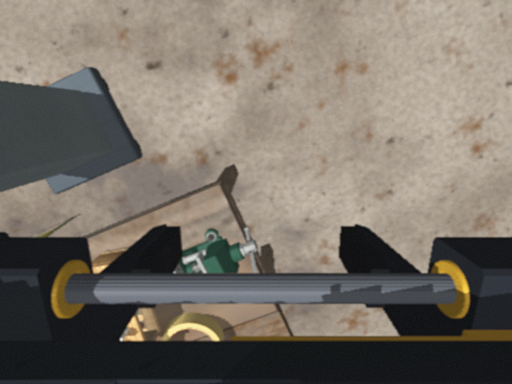

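The top view shows the deck at cols 96-181, rows 146-262. The long case (col 138, row 175) is nearer the fence and the short one (col 138, row 233) nearer the robot. The push plate is at (309,200), the counter at (233,208) and the glasses at (375,153) and (378,222). Next I'll measure these from depth.

```bash
cat > h.py <<'E'
import numpy as np, cv2
from scipy.spatial.transform import Rotation as R
def cloud(c,pos=None,rot=None):
    z=c["z_map"];K=c["intrinsics"];v,u=np.indices(z.shape)
    P=np.stack([(u-K[0,2])/K[0,0]*z,(v-K[1,2])/K[1,1]*z,z],-1)
    if pos is None: pos=c["position"];M=R.from_rotvec(c["orientation"]).as_matrix()
    else: M=rot
    W=P@M.T+np.array(pos); W[z==0]=np.nan
    return W
def wcloud(c,st):
    T=np.array(c["T_tool_cam"]);M=R.from_rotvec(st["tcp_rot"]).as_matrix()
    return cloud(c,st["tool_pos"]+M@T[:3,3],M@T[:3,:3])
def rect(pts):
    (cx,cy),(w,h),a=cv2.minAreaRect((pts*1000).astype(np.float32))
    b=cv2.boxPoints(((cx,cy),(w,h),a))
    return np.array([cx,cy]),(w,h),a,b
E
python3 - <<'E'
import pickle; from h import *
d=pickle.load(open("cap0.pkl","rb"));c=d["top"];W=cloud(c)
Z=W[...,2]
H=np.clip(Z*1500,0,255);H[np.isnan(H)]=0
def comps(m,minA=25):
    n,l,s,ce=cv2.connectedComponentsWithStats(m.astype(np.uint8))
    for i in range(1,n):
        if s[i,4]>=minA:
            p=W[l==i]; r=rect(p[:,:2]); print(s[i].tolist(),"z",np.round(np.median(p[:,2]),4),"c",r[0].round(1),"wh",np.round(r[1],1),"ang",round(r[2],2),'mean',(p[:,:2].mean(0)*1000).round(1))
ok=np.zeros(Z.shape,bool);ok[60:310,90:430]=1
print("cases");comps(ok&(abs(Z-.15)<.012))
print("deck");comps(ok&(abs(Z-.1)<.008))
print("low");comps(ok&(Z>.012)&(Z<.09))
print("hi");comps(ok&(Z>.165))
print(np.nanmedian(Z[ok&(Z<.02)]))
big=cv2.resize(c["image"][130:270,85:345],None,fx=3,fy=3,interpolation=cv2.INTER_CUBIC);cv2.imwrite("pics/topbig.png",big)
cv2.imwrite("pics/hmap.png",cv2.resize(H[130:270,85:345].astype(np.uint8),None,fx=3,fy=3,interpolation=cv2.INTER_NEAREST))
E
```

```text
cases
[377, 137, 16, 11, 32] z 0.1407 c [ 613.  -402.8] wh [40.5  8.6] ang 56.85 mean [ 612.9 -402.5]
[366, 138, 10, 25, 45] z 0.1404 c [ 592.6 -367.2] wh [19.7 55.5] ang 84.94 mean [ 591.2 -365.6]
[376, 149, 17, 15, 30] z 0.141 c [ 573.3 -401.7] wh [14.  47.1] ang 37.65 mean [ 572.8 -403.2]
[107, 160, 62, 35, 1527] z 0.1497 c [539.3 151. ] wh [ 56.6 130.6] ang 9.57 mean [538.4 150. ]
[115, 217, 50, 33, 1228] z 0.1496 c [415.2 145.2] wh [ 56.4 100.3] ang 8.68 mean [415.2 144.2]
deck
[90, 74, 10, 21, 110] z 0.0968 c [774.  268.8] wh [50.4 20.7] ang 2.21 mean [771.2 269.8]
[97, 142, 82, 7, 228] z 0.0991 c [622.7 162.8] wh [  8.2 187.3] ang 2.09 mean [622.4 163.2]
[96, 143, 154, 121, 7070] z 0.0991 c [489.5  76.8] wh [259.7 356.1] ang 2.44 mean [489.3 143.2]
[368, 142, 20, 21, 313] z 0.0986 c [ 595.5 -394.4] wh [42.6 46.2] ang 89.47 mean [ 596.2 -394.6]
[362, 148, 17, 19, 46] z 0.0988 c [ 578.7 -371.6] wh [52.7 16.9] ang 37.53 mean [ 576.4 -369.3]
low
[149, 76, 20, 22, 323] z 0.057 c [785.  125.9] wh [36.9 41.8] ang 33.4 mean [780.1 123.7]
[90, 78, 20, 30, 326] z 0.0537 c [761.5 273.6] 
[... 222 characters left out ...]
4 -519.5]
[287, 85, 53, 68, 262] z 0.0289 c [ 688.3 -238.1] wh [201.9  81.4] ang 27.25 mean [ 684.7 -236.4]
[132, 99, 9, 9, 59] z 0.0194 c [751.9 188. ] wh [19.9 19.8] ang 86.72 mean [752.  187.6]
[194, 141, 120, 69, 2992] z 0.0743 c [ 582.8 -125.4] wh [283.6 164.3] ang 73.41 mean [ 579.5 -135.7]
[355, 150, 23, 23, 184] z 0.0554 c [ 580.4 -374.8] wh [53.5 23.5] ang 38.45 mean [ 577.6 -370.6]
[226, 201, 16, 17, 218] z 0.0178 c [477.5 -55.1] wh [37.1 39.9] ang 89.9 mean [477.  -55.1]
[360, 207, 36, 32, 915] z 0.0443 c [ 433.3 -395.1] wh [74.1 72.5] ang 87.23 mean [ 434.3 -399.8]
[112, 271, 8, 32, 168] z 0.0142 c [296.6 230.4] wh [73.7 16.9] ang 1.52 mean [292.5 231.3]
hi
-0.0008108054671691622
```

View pics/topbig.png

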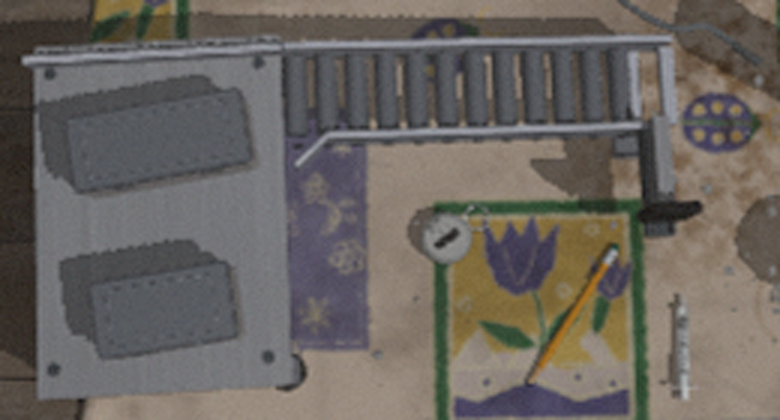

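View pics/hmap.png

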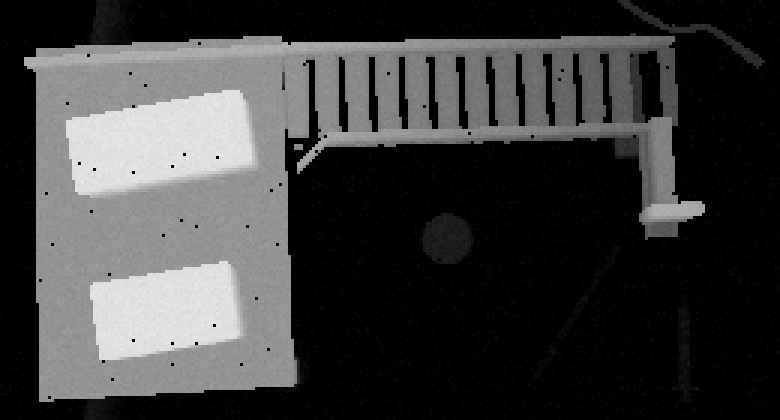

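```bash
cat > fit.py <<'E'
import pickle; from h import *
from scipy.optimize import minimize
d=pickle.load(open("cap0.pkl","rb"));c=d["top"];W=cloud(c);Z=W[...,2]
ok=np.zeros(Z.shape,bool);ok[140:270,90:330]=1
# yaw from fence: points z .113-.122 
m=ok&(Z>.108)&(Z<.122)&(W[...,0]>.58)&(W[...,1]>.08)
p=W[m];a=np.polyfit(p[:,1],p[:,0],1);print("fence top: x=",a,len(p), "width",np.percentile(p[:,0]-np.polyval(a,p[:,1]),[2,98]))
yaw=-np.arctan(a[0]);print("yaw",yaw)
# deck points in rotated frame
def rot(P,t): return P@np.array([[np.cos(t),-np.sin(t)],[np.sin(t),np.cos(t)]])
# edges of deck: near edge
dm=ok&(abs(Z-.099)<.006)&(W[...,1]>.06)&(W[...,0]<.66)
P=W[dm][:,:2]
for t in [yaw]:
    Q=rot(P,t)
    print("x range",np.percentile(Q[:,0],[.1,.5,99.5,99.9]),"y",np.percentile(Q[:,1],[.1,.5,99.5,99.9]))
    # near edge fit per y bin
    b=np.arange(Q[:,1].min()+.01,Q[:,1].max()-.01,.01)
    e=[Q[(Q[:,1]>y)&(Q[:,1]<y+.01),0].min() for y in b]; print("near edge slope/mean",np.polyfit(b,e,1),np.mean(e))
    b=np.arange(Q[:,0].min()+.01,Q[:,0].min()+.2,.01)
    e1=[Q[(Q[:,0]>x)&(Q[:,0]<x+.01),1].max() for x in b];e2=[Q[(Q[:,0]>x)&(Q[:,0]<x+.01),1].min() for x in b]
    print("left",np.polyfit(b,e1,1),np.mean(e1),"right",np.polyfit(b,e2,1),np.mean(e2))
    print("fence pts x",np.percentile(rot(p[:,:2],t)[:,0],[1,10,50,90,99]))
# guides
g=ok&(W[...,1]<.03)&(W[...,1]>-.2)&(Z>.05)&(W[...,0]>.5)
# plate
pm=ok&(W[...,1]<-.18)&(W[...,0]<.54)&(Z>.03)
Pp=W[pm];
for lo,hi in [(.03,.06),(.06,.08),(.08,.12)]:
    q=Pp[(Pp[:,2]>lo)&(Pp[:,2]<hi)]
    if len(q)>4: Q=rot(q[:,:2],yaw);print("plate",lo,len(q),Q.min(0),Q.max(0),np.median(q[:,2]),'world',q.min(0),q.max(0))
E
python3 fit.py
```

```text
fence top: x= [-0.04076419  0.61805599] 258 width [-0.00314644  0.0035427 ]
yaw 0.04074163069303432
x range [0.36258726 0.36318507 0.63095072 0.6321099 ] y [0.03621723 0.03868589 0.23246492 0.23369343]
near edge slope/mean [0.0021899  0.36280525] 0.3630906917969881
left [0.00269941 0.2316535 ] 0.2329150828019612 right [-0.02360096  0.05465934] 0.04362926163832632
fence pts x [0.61422975 0.6149973  0.617497   0.62044869 0.6213349 ]
plate 0.03 55 [ 0.46141897 -0.25715382] [ 0.53067776 -0.2328143 ] 0.0581563639122471 world [ 0.47054466 -0.23811564  0.05337687] [ 0.53994103 -0.21136991  0.05995603]
plate 0.06 104 [ 0.4617869  -0.26286541] [ 0.53062425 -0.22747691] 0.06639346573333504 world [ 0.47174993 -0.24342418  0.06000758] [ 0.5397926  -0.2079872   0.07933025]
plate 0.08 237 [ 0.47149465 -0.27265809] [ 0.53030763 -0.22881746] 0.0886367924871756 world [ 0.48087991 -0.25291854  0.08060399] [ 0.53974124 -0.20928212  0.11960181]
```

```bash
cat >> h.py <<'E'
YAW=0.0407; O=np.array([0.5852,-0.0162])
cY,sY=np.cos(YAW),np.sin(YAW)
def t2w(x,y): return np.array([cY*x-sY*y,sY*x+cY*y])+O
def w2t(P):
    P=np.asarray(P)[...,:2]-O; return np.stack([cY*P[...,0]+sY*P[...,1],-sY*P[...,0]+cY*P[...,1]],-1)
E
python3 - <<'E'
import pickle; from h import *
d=pickle.load(open("cap0.pkl","rb"));W=cloud(d["top"]);T=w2t(W)*1000
for r in range(166,212,1): print(r,' '.join(f"{W[r,c,2]*1000:4.0f}" for c in range(292,324,2)),'|x',' '.join(f"{T[r,c,0]:4.0f}" for c in range(300,312,4)))
print(T[200,292:324:2,1].round(0))
m=(W[...,2]>.14)&(T[...,1]>83)
for y0,col in((0,(150,200)),(0,(205,260))):
    k=np.zeros(m.shape,bool);k[col[0]:col[1],90:185]=1
    print(rect(T[m&k]/1000))
E
```

```text
166   62   61   34   34   -4   -2    0   55   56   53    1   -0   -0    1   -3    2 |x   -7   -9  -20
167   58   59   36   32    1   -2    5   52   52   50   -2    0   -1   -2    1    0 |x  -11  -12  -22
168   60   63   30   35    1   -1   -4   56   56   52   -0   -2   -1   -1   -2    1 |x  -13  -13  -25
169   64   64   35   33    1   82   85   85   87   56    0   -3   -4   -2   -0    7 |x  -16  -32  -33
170   61   67   38   35   -2   82   83   87   87   55   -1   -3    4   -5   -1    1 |x  -18  -34  -35
171   76   76   77   73   77   81   83   86   87   52    2   -3   -0   -5    2    2 |x  -35  -36  -38
172   75   78   79   76   77   83   87   85   87   -2    3   -6    1    1   -1   -2 |x  -37  -39  -40
173   74   76   77   74   69   82   86   87   87    2    2    3    5   -3    0    5 |x  -38  -42  -42
174   63   60   62   64   59   80   89   91   86   -1   -2   -4   -5    3    0   -0 |x  -39  -44  -45
175   56   54  nan   64   59   83   88   86   84   -1   -0   -5   -3    3   -0   -0 |x  -41  -47  -47
176   32   32   33   62   61   79   89   88   89    3   -3   -2   -2   -4   -2  
[... 3503 characters left out ...]
    3   -2   -2    2   -0    5   -3    1    1   -3   -3    1   -1    3 |x -122 -123 -123
[-182. -187. -191. -197. -190. -193. -197. -202. -206. -211. -216. -220.
 -225. -230. -252. -257.]
(array([-39.05179977, 168.94650269]), (56.596622467041016, 130.60433959960938), 7.240108966827393, array([[-75.35437  , 230.16162  ],
       [-58.8946   , 100.59863  ],
       [ -2.7492294, 107.731384 ],
       [-19.209    , 237.29437  ]], dtype=float32))
(array([-163.31080627,  168.18962097]), (56.39653015136719, 100.32200622558594), 6.343095779418945, array([[-196.87833 ,  214.92815 ],
       [-185.79456 ,  115.2203  ],
       [-129.74329 ,  121.451096],
       [-140.82706 ,  221.15894 ]], dtype=float32))
```

```bash
cat >> h.py <<'E'
def down(jaw_deg):  # tool x down, tool y (jaw) at jaw_deg from world x axis
    a=np.radians(jaw_deg); x=np.array([0,0,-1.]);y=np.array([np.cos(a),np.sin(a),0]);z=np.cross(x,y)
    return R.from_matrix(np.stack([x,y,z],1)).as_rotvec()
YD=np.degrees(YAW)
JY=down(90+YD); JX=down(YD); JXn=down(180+YD)
E
python3 - <<'E'
from h import *; import pickle
from cell import inverse_kinematics as ik, manip
W=cloud(pickle.load(open("cap0.pkl","rb"))["top"]);m=(W[...,1]>.24)&(W[...,2]>.1)&(W[...,0]>.3)
print("left obst",np.nanmin(W[m],0),np.nanmax(W[m],0), "near", W[m&(W[...,1]<.4)].max(0))
f=lambda n,p,z,o: print(n,np.round(q,2) if (q:=ik([*t2w(*p),z],o)) is not None else None)
for o,on in ((JY,'JY'),(-0+down(-90+YD),'JY-')):
    f('plate '+on,(-.15,-.208),.088,o);f('plate end'+on,(-.05,-.208),.088,o)
    f('long start '+on,(-.11,.169),.12,o);f('long end'+on,(-.035,.169),.12,o)
    f('short start '+on,(-.222,.168),.12,o)
for o,on in ((JX,'JX'),(JXn,'JXn')):
    f('slide start '+on,(.003,.27),.12,o);f('slide end '+on,(.003,.1),.12,o)
E
```

```text
left obst [0.35558442 0.2400818  0.10000534] [0.82807983 0.47435451 0.22102328] near [0.82807983 0.39996091 0.22102328]
plate JY [-0.53  0.08  2.12 -0.    0.94 -2.14]
plate endJY [-0.44  0.24  1.93 -0.    0.97 -2.05]
long start JY [ 0.26  0.02  2.11 -0.    1.01 -1.36]
long endJY [ 0.23  0.16  1.96 -0.    1.02 -1.38]
short start JY [ 0.32 -0.2   2.31 -0.    1.03 -1.3 ]
plate JY- [-0.53  0.08  2.12 -0.    0.94  1.  ]
plate endJY- [-0.44  0.24  1.93 -0.    0.97  1.09]
long start JY- [ 0.26  0.02  2.11 -0.    1.01  1.79]
long endJY- [ 0.23  0.16  1.96 -0.    1.02  1.76]
short start JY- [ 0.32 -0.2   2.31 -0.    1.03  1.85]
slide start JX [ 0.37  0.28  1.82 -0.    1.05  0.33]
slide end JX [ 0.1   0.21  1.91 -0.    1.03  0.06]
slide start JXn None
slide end JXn None
```

```bash
cat >> h.py <<'E'
JYm=down(-90+YD)
def P(x,y,z): return [*t2w(x,y),z]
E
cat > mv.py <<'E'
from h import *
from cell import manip,cams,order
def ft():
    s=manip.state();f=s["contact_force"];t=w2t(s["tool_pos"][None])[0]
    return np.array([cY*f[0]+sY*f[1],-sY*f[0]+cY*f[1],f[2]]),t,s
def say(n):
    f,t,s=ft();print(n,"t%.2f"%s["clock"],"F",f.round(1),"tr",(t*1000).round(1),"z%.3f"%s["tool_pos"][2],flush=True);return f
E
python3 - <<'E'
from mv import *
say("0")
manip.set_gripper(0.0,20)
manip.move_pose(P(-.155,-.208,.22),JYm);say("above")
manip.move_linear(P(-.155,-.208,.09),.2);say("down")
f0=ft()[0]
x=-.135
manip.move_linear(P(x,-.208,.09),.15)
while x<-.02:
    x+=.006; manip.move_linear(P(x,-.208,.09),.06)
    f=say("push")-f0
    if f[0]<-9: break
E
```

```text
0 t0.15 F [ 0.2 -0.1 -0.1] tr [-299.5  651.5] z0.238
above t4.51 F [ 0.4  0.  -0.4] tr [-154.6 -207.6] z0.220
down t5.31 F [ 0.3 -0.  -0. ] tr [-154.2 -208.3] z0.091
push t5.84 F [ 0.8  0.1 -0.7] tr [-128.9 -208.1] z0.090
push t6.09 F [-0.6  0.8 -0.7] tr [-122.8 -208.1] z0.090
push t6.34 F [ 0.6 -0.5 -0.2] tr [-116.7 -208. ] z0.090
push t6.59 F [0.3 0.2 0.5] tr [-110.5 -208.1] z0.090
push t6.84 F [0.2 0.8 0.1] tr [-104.4 -208. ] z0.090
push t7.09 F [ 0.2 -0.3  0.3] tr [ -98.4 -208.1] z0.090
push t7.34 F [-0.6  0.5  0.5] tr [ -92.4 -208.1] z0.090
push t7.59 F [-0.3 -0.2 -0.5] tr [ -86.4 -208. ] z0.090
push t7.84 F [ 0.  -0.9  0.2] tr [ -80.4 -208.1] z0.090
push t8.09 F [0.3 0.1 0.3] tr [ -74.4 -208.1] z0.090
push t8.34 F [ 0.   0.2 -0.2] tr [ -68.4 -208.1] z0.090
push t8.59 F [-0.5 -0.7  0.8] tr [ -62.4 -208.1] z0.090
push t8.84 F [-5.2 -0.7  1.7] tr [ -58.2 -207.9] z0.090
push t9.09 F [-24.2  -1.2  15.5] tr [ -58.2 -207.8] z0.090
```

Run:
```python
from mv import *
manip.move_linear(P(-.085,-.208,.09),.15)
manip.move_linear(P(-.085,-.208,.22),.3);say("up")
manip.set_gripper(0.07,20)
manip.move_pose(P(-.12,.10,.25),JYm)
c=cams.capture("top");say("x");W=cloud(c);T=w2t(W)*1000
cv2.imwrite("pics/top1.png",cv2.resize(c["image"][120:270,85:345],None,fx=3,fy=3,interpolation=cv2.INTER_CUBIC))
m=(W[...,2]>.1)&(T[...,1]<-170)&(T[...,1]>-240)&(T[...,0]<0)&(T[...,0]>-150)
print(T[m].min(0),T[m].max(0))
```

```text
up t10.05 F [-0.1  0.2  0.2] tr [ -83.6 -208.2] z0.221
x t12.39 F [0.  0.2 0. ] tr [-119.7   99.1] z0.250
[ -49.79405911 -230.30759389] [ -39.28447472 -191.52324618]
```

View pics/top1.png

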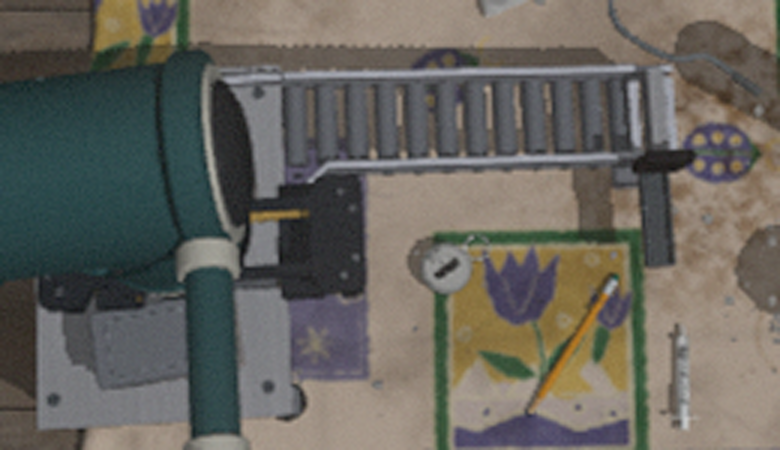

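```bash
cat >> mv.py <<'E'
def fence_push(yc,x0,xfast,z=.122):
    manip.move_pose(P(x0,yc,.23),JYm)
    manip.move_linear(P(x0,yc,z),.2);f0=say("down")
    x=xfast; manip.move_linear(P(x,yc,z),.08);say("fast")
    while x<-.022:
        x+=.003; manip.move_linear(P(x,yc,z),.04); f=say("p")-f0
        if f[0]<-10: break
    return x
def look(name,x0=-.5):
    c=cams.capture("top");W=cloud(c);T=w2t(W)*1000
    cv2.imwrite(f"pics/{name}.png",cv2.resize(c["image"][120:270,85:345],None,fx=3,fy=3,interpolation=cv2.INTER_CUBIC))
    return c,W,T
E
python3 - <<'E'
from mv import *
x=fence_push(.166,-.106,-.043)
manip.move_linear(P(x-.025,.166,.122),.15)
manip.move_linear(P(x-.025,.166,.23),.3)
manip.set_gripper(.0)
# clear view: swing to side of y end
manip.move_pose(P(.003,.272,.25),JX);say("aside")
c,W,T=look("top2")
m=(abs(W[...,2]-.15)<.008)&(T[...,1]>80)&(T[...,1]<240)&(T[...,0]<40)&(T[...,0]>-80)
print(m.sum(),rect(T[m]/1000))
E
```

```text
down t13.47 F [-0.3 -0.2  0. ] tr [-105.1  165.5] z0.123
fast t14.41 F [-0.3 -0.6  0.4] tr [-42.6 165.9] z0.122
p t14.66 F [-0.8  1.3 -0.3] tr [-40.2 165.9] z0.122
p t14.91 F [-0.8 -0.1 -0.3] tr [-37. 166.] z0.122
p t15.16 F [-1.6  1.1 -1.6] tr [-33.8 166. ] z0.122
p t15.41 F [-9.5  1.6  6.6] tr [-33.7 166.1] z0.122
p t15.66 F [-20.6  -0.   15.9] tr [-33.8 166.1] z0.122
aside t18.84 F [ 0.7  0.  -0.3] tr [  2.9 271.8] z0.250
1502 (array([  3.14453316, 165.43664551]), (130.52745056152344, 57.29142761230469), 89.73814392089844, array([[-25.799152, 100.30452 ],
       [ 31.491676, 100.04268 ],
       [ 32.08822 , 230.56877 ],
       [-25.20261 , 230.83061 ]], dtype=float32))
```

View pics/top2.png

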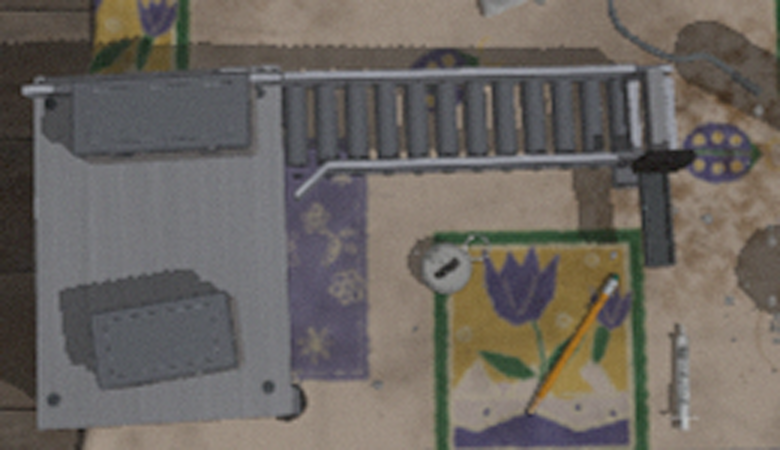

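```bash
cat >> mv.py <<'E'
def slide(y0,ya,yb,z=.122):
    manip.move_pose(P(.003,y0,.23),JX)
    manip.move_linear(P(.003,y0,z),.2);f0=say("down")
    y=ya; manip.move_linear(P(.003,y,z),.1);say("at")
    while y>yb+1e-6:
        y-=.015; manip.move_linear(P(.003,y,z),.08); f=say("s")-f0
        if f[1]>25: print("HIGH");break
    return y
E
python3 - <<'E'
from mv import *
y=slide(.262,.245,.125)
manip.move_linear(P(.003,y+.03,.122),.15)
say("back")
manip.move_linear(P(.003,y+.03,.23),.3)
manip.move_pose(P(.003,.272,.25),JX);say("aside")
c,W,T=look("top3")
E
```

```text
down t19.83 F [-0.1 -0.4  0. ] tr [  3.9 262.5] z0.123
at t20.15 F [ 0.3 -0.3 -0.8] tr [  3.9 244.3] z0.123
s t20.48 F [ 1.2 -0.2 -0.1] tr [  3.  229.3] z0.122
s t20.82 F [-0.2  0.7 -0.4] tr [  2.8 214.2] z0.122
s t21.15 F [-0.2  0.1  0.1] tr [  3.  199.2] z0.122
s t21.48 F [0.7 0.2 0.6] tr [  3.  184.3] z0.122
s t21.82 F [-0.6  0.2 -0.1] tr [  3.  169.3] z0.122
s t22.15 F [ 0.5 -0.3 -0.5] tr [  3.  154.3] z0.122
s t22.48 F [-0.2 -1.   0. ] tr [  3.  139.4] z0.122
s t22.82 F [-0.2 -0.6 -0.4] tr [  3.  124.4] z0.122
back t23.17 F [ 0.6 -0.2  0.4] tr [  2.9 155.6] z0.122
aside t24.22 F [-0.8  0.5  0.2] tr [  1.7 272.1] z0.247
```

View pics/top3.png

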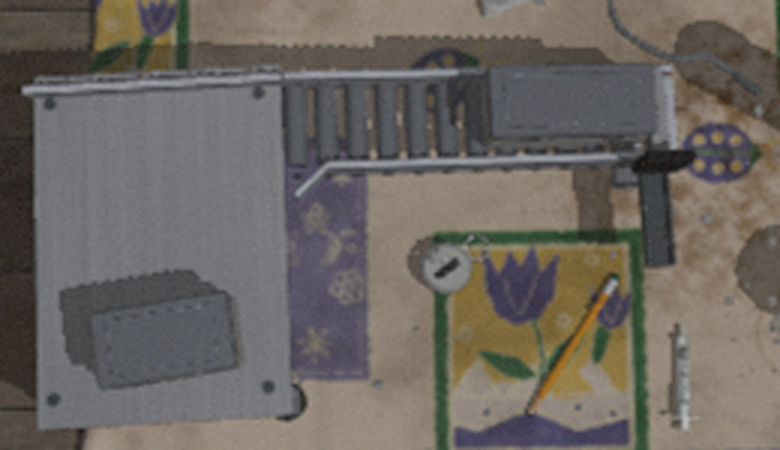

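The long case now lies in the lane, its downhill end at the bar (big-picture cols 490-655, row 100). Next is the short case.

Run:
```python
from mv import *
c,W,T=look("tmp")
m=(T[...,1]<30)&(T[...,1]>-215)&(T[...,0]<45)&(T[...,0]>-26)&(W[...,2]>.112-.14*(.083-T[...,1]/1000)+.018)&(W[...,2]<.19)
print("long on lane",m.sum(),np.percentile(T[m],[1,99],axis=0))
manip.set_gripper(.055)
x=fence_push(.165,-.217,-.043)
manip.move_linear(P(x-.025,.165,.122),.15)
manip.move_linear(P(x-.025,.165,.23),.3)
manip.set_gripper(.0)
manip.move_pose(P(.003,.272,.25),JX);say("aside")
c,W,T=look("top4")
m=(abs(W[...,2]-.15)<.008)&(T[...,1]>80)&(T[...,1]<240)&(T[...,0]<40)&(T[...,0]>-80)
print(m.sum(),rect(T[m]/1000))
```

```text
long on lane 1426 [[ -25.28890538 -206.99681092]
 [  29.72178271  -75.80495659]]
down t27.27 F [ 0.1 -0.1 -0. ] tr [-216.2  165.2] z0.123
fast t29.59 F [-0.9 -0.6 -1.7] tr [-43.1 165. ] z0.122
p t29.84 F [-0.  -0.1 -0.8] tr [-39.7 165. ] z0.122
p t30.09 F [-0.7  0.1 -0.8] tr [-36.5 165. ] z0.122
p t30.34 F [-2.   0.5  0.1] tr [-33.7 165. ] z0.122
p t30.59 F [-10.6  -0.7   7.2] tr [-33.8 165.1] z0.122
aside t33.58 F [-0.3 -0.2  1.2] tr [  2.9 271.8] z0.250
1149 (array([  3.01888466, 165.12329102]), (56.58420181274414, 100.48539733886719), 0.2625711262226105, array([[-25.503166, 215.23581 ],
       [-25.042671, 114.751465],
       [ 31.540936, 115.01077 ],
       [ 31.08044 , 215.49512 ]], dtype=float32))
```

View pics/top4.png

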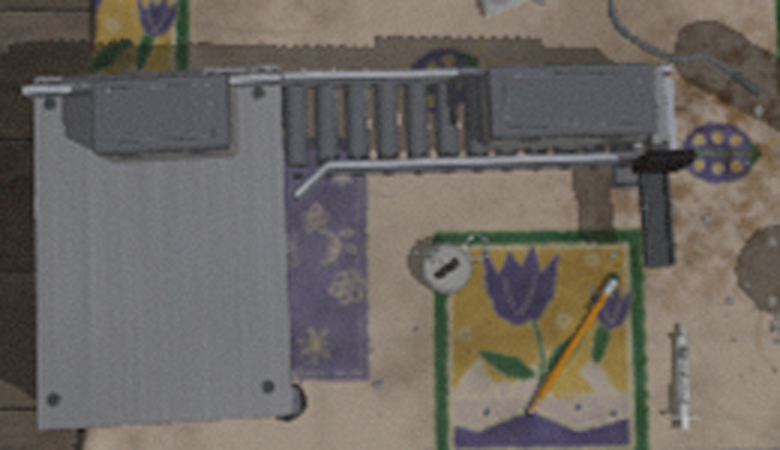

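The short case is flush and square (cols 92-230, row 112), and the long case has stayed at the bar. Next I slide the short one down.

Run:
```python
from mv import *
y=slide(.25,.230,.110)
manip.move_linear(P(.003,y+.03,.122),.15)
manip.move_linear(P(.003,y+.03,.23),.3)
manip.move_pose(P(.003,.272,.25),JX);manip.dwell(.5);say("aside")
c,W,T=look("top5")
m=(T[...,1]<130)&(T[...,1]>-215)&(T[...,0]<45)&(T[...,0]>-26)&(W[...,2]>.112-.14*(.083-T[...,1]/1000)+.018)&(W[...,2]<.19)
print(np.percentile(T[m],[1,99],axis=0))
tb=np.arange(-215,130,8); print([(int(b),int((m&(T[...,1]>=b)&(T[...,1]<b+8)).sum())) for b in tb])
c=cams.capture("scene");cv2.imwrite("pics/sc5.png",cv2.resize(c["image"][100:300,120:345],None,fx=3,fy=3))
```

```text
down t34.58 F [0.5 0.  0.4] tr [  4.  250.6] z0.123
at t34.92 F [-0.2  0.  -0.5] tr [  3.7 229.2] z0.123
s t35.26 F [-0.1  0.2 -0.8] tr [  3.  214.4] z0.122
s t35.59 F [0.6 0.2 0.3] tr [  2.9 199.2] z0.122
s t35.92 F [-0.3 -0.1 -0. ] tr [  3.  184.2] z0.122
s t36.26 F [-0.4  0.8 -0.2] tr [  3.  169.3] z0.122
s t36.59 F [-0.9 -0.2  0. ] tr [  3.  154.3] z0.122
s t36.92 F [0.5 0.3 0.4] tr [  3.  139.4] z0.122
s t37.26 F [-1.1 -0.1 -0.4] tr [  3.  124.4] z0.122
s t37.59 F [-0.9  1.1  0.8] tr [  3.  109.4] z0.122
aside t39.54 F [0.1 0.5 0.1] tr [  3.2 271.4] z0.250
[[ -25.38155678 -203.63302462]
 [  29.81163731   20.6020731 ]]
[(-215, 14), (-207, 59), (-199, 84), (-191, 87), (-183, 86), (-175, 89), (-167, 86), (-159, 84), (-151, 87), (-143, 86), (-135, 87), (-127, 84), (-119, 92), (-111, 85), (-103, 94), (-95, 86), (-87, 93), (-79, 87), (-71, 91), (-63, 93), (-55, 91), (-47, 91), (-39, 86), (-31, 93), (-23, 88), (-15, 91), (-7, 97), (1, 89), (9, 94), (17, 67), (25, 0), (33, 0), (41, 0), (49, 0), (57, 0), (65, 0), (73, 0), (81, 0), (89, 0), (97, 0), (105, 0), (113, 0), (121, 0), (129, 0)]
```

View pics/top5.png

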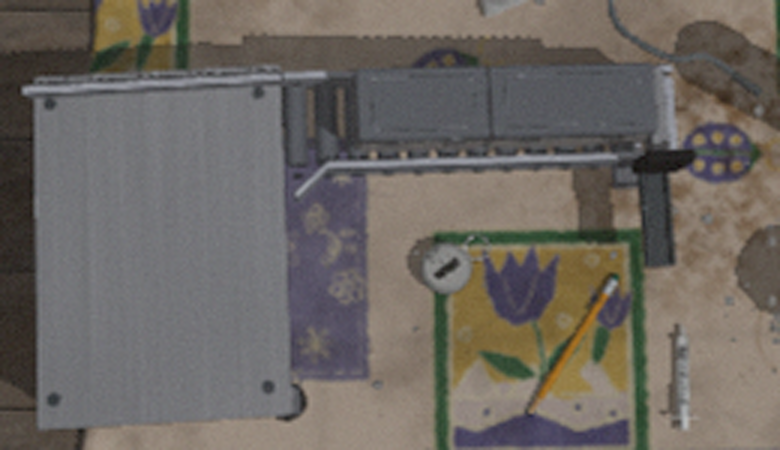

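View pics/sc5.png

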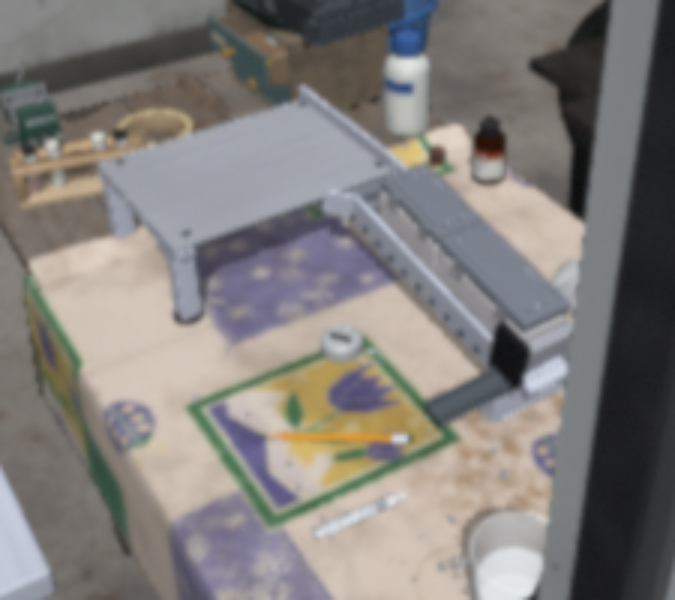

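Run:
```python
from mv import *
c,W,T=look("top6")
m=(W[...,2]>.1)&(T[...,1]<-170)&(T[...,1]>-240)&(T[...,0]<-27)&(T[...,0]>-150)
print(T[m].min(0),T[m].max(0))
m=(T[...,1]<130)&(T[...,1]>-225)&(T[...,0]<45)&(T[...,0]>-26)&(W[...,2]>.112-.14*(.083-T[...,1]/1000)+.018)
print("ends",T[m][:,1].min(),T[m][:,1].max())
k=(W[...,2]>.012)&(W[...,2]<.03)&(abs(W[...,0]-.4775)<.04)&(abs(W[...,1]+.055)<.04);print("counter",W[k].mean(0))
say("end");order.close_job()
```

```text
[ -49.78418821 -229.85735748] [ -39.05979666 -191.40507975]
ends -214.8468299108057 23.458807076408302
counter [ 0.47710489 -0.05506964  0.01838176]
end t39.69 F [0.6 0.9 0.2] tr [  3.1 271.9] z0.250
the job is handed in; nothing more can be done
```

The job is done and handed in at about 40 s of robot time, with the arm clear of everything.

- **Stop bar:** I pushed it until it stopped hard against its end stop. The plate face measured -49.8 mm in track x both then and at the end, so it stayed home.
- **Long case:** It was nearer the fence, so it went first. I pushed it flush (centre x = +3.1 mm, about 0.3° off square) and slid it onto the rollers. It rolled down against the bar.
- **Short case:** Only after the long case was lying at the bar did I push this one flush (centre x = +3.0 mm, about 0.3° off square). I then sent it down against the long case.

**Final checks:**
- **Cases:** The last pictures show both in line in the lane, with no visible gap between them. Together they run from y ≈ +23 mm down to the bar. I did not measure the contact at the bar or between the cases more closely than that.
- **Counter and glasses:** The tally counter has not moved. I kept clear of the glass and the beaker but did not re-measure them.
- **Forces:** The highest force I read was about 29 N at the wrist, pressing the bar onto its end stop.

No check failed or disagreed.

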